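# Change the batch in a UV curing box and start it

### The arm

A 6-joint arm with a two-finger parallel gripper is mounted at the origin on the work surface. World frame = base frame: x ahead of the robot, y to its left, z up, the work surface at z = 0. Lengths are in m, angles in rad, forces in N, time in s.
With the tool pointing down it reaches from about 0.3 to 0.75 m from the base axis. Payload 8.5 kg.
Tool frame: the origin (TCP) lies at the very end of the fingers, on their centre line; the grasp point (between the pads) lies robot.tcp_to_grasp behind it (robot.tcp_to_grasp is the distance from the TCP to the grasp point, in m); z points along the fingers, y is the line along which they close (so a half turn about z gives the same grasp; the last joint's range is limited). The gripper opens to 88 mm and grips with 3 to 60 N. Pads are 18 mm wide; open, the fingers measure 123 mm over their backs; the gripper's body (75 mm by 187 mm) begins 45 mm behind the grasp point.
Start: joints at [0.926, 0.381, 1.297, -0, 1.464, -0.215], TCP at [0.229, 0.5, 0.239] pointing down, gripper open.
Joint ranges: [-3.11, 3.11], [-0.89, 2.33], [0.22, 2.48], [-1.42, 4.56], [0.17, 2.85], [-2.88, 2.88]. Speed limits (rad/s): [2.39, 2.39, 3.14, 3.14, 3.14, 3.14].

### API

Orientations are given as a unit quaternion [w, x, y, z].
In Python, from plant import robot gives the robot as it stands.
- The arm moves only by the shell command python3 -m crank 'ROWS' [FORCE]. ROWS is JSON, a list of rows, each a list of 7 numbers: the turn, a rotation vector about the tool's x, y, z in degrees, then the shift along the tool's x, y, z in cm, then the finger opening in cm, from 0 to 8.81. In form: [[ax, ay, az, tx, ty, tz, grip], ...]. A call has 1 to 5 rows; each row shifts and turns the commanded pose from where the row before left it, along the tool's axes as they then stand; what a row does not reach is not made up. A row lasts 1/12 s, in which the tool goes at most 41.7 mm and 7.16 degrees, less where a joint would pass 70% of its speed; a pose out of reach is approached as far as the arm can. A call is refused whole if a number of a shift passes 4.17 or a number of a turn 7.16, either way. A call with a gripper value outside its range is refused whole. The fingers move at their own pace and stop on an object; FORCE is the grip in N (left out, the last holds). Time passes only in rows, so rows that do not move let the fingers close. It gives the time, the measured TCP pose, the force, the opening and the grip force at its end, in the units of the state.
- robot.state(): the state, without advancing time (a new reading comes with each control period).
- robot.camera(name): name is "scene" or "top" or "wrist"; returns the picture (384x512x3 uint8, red, green, blue); there is no depth.
- robot.camera_model(name): a dict with "K" (3x3 intrinsics, pixels), "origin" and "rotation" of the camera in the world. Camera axes: x right, y down, z forward; pixel columns grow to the right and rows downward; lengths in m; the calibration is good to about 2 mm. A picture is of the moment at which its call begins: read the wrist's pose just before it. camera_model takes no time and is no camera call; for the wrist camera it gives the pose at the moment of the call.
- robot.finish_job(): hands the job in; it is judged then, once.
The state is a dict: "time": time; "joint_positions": joint angles; "dq": joint speeds; "tau": joint torques, N m; "tool_pos": TCP position; "tool_rot": TCP orientation; "force": force on the tool from outside, world axes, zero at the start; "moment": the same for the moment, N m; "grip_width": finger opening in m; "gripper_force": force on a finger pad.
Only numpy, scipy, OpenCV 4.12 (cv2) and the standard library are available. Lean on these libraries where they do the work, as an engineer would, in place of code of your own. Each camera call takes 0.05 s, during which the arm holds its last target. There are 200 camera calls.

### The job

Change the batch in the UV curing box: slide its amber shield open, put the cured caps that are in the chamber into the grey crate, and stand all the 52 mm caps from the bench upright on the chamber floor, leaving the slimmer (40 mm) and the wider (64 mm) cap on the bench where they are. Then push the shield shut until its latch clicks, and only then press the steel start button on the panel fully down and let it spring back up. Do not push the other things on the bench about.

Things in the scene. Friction and masses are not known exactly. Their poses are not given: they have to be found in the camera images.
- curebox: grey steel bench UV-curing box, fixed. Origin: on the bench under the centre of its open-topped chamber; x to its back (about away from the robot), y to its left, z up. A closed housing 98 mm high is behind the chamber, x 95 to 295 mm. Its control panel is a block 98 mm high on the right: y -133 to -208, x -105 to 95 mm, with a red stop knob at x = 65 mm, 124 mm high, not part of the job
- chamber_floor (a point): centre of the chamber floor, 12 mm above the bench; axes as curebox. The chamber is 190 mm in x by 230 mm in y inside, centred here; walls 10 mm thick, tops 98 mm above the bench. The shield's guide rails run along x at y = +-129 mm, tops at 110 mm above the bench. The latch block (98 mm high) is on the left, reaching y = 153 mm
- shield (a joint): sliding shield, an amber clear plate over the chamber: 0 = shut, 0.19 m = fully open (slid along curebox +x over the rear housing). Friction 1.5 N. In the last 20 mm before shut a pin rides over a spring roller: resistance rises to about 7 N, then it snaps to 0 and is held. It is caught when it stays within 4 mm of shut
- shield_handle (a point): middle of the black bow handle on the shield, moving with it: a bar 14 by 14 mm, 130 mm long along curebox y, on two end posts; centre 143 mm and top 150 mm above the bench; the plate under it has its top at 106 mm. It is at curebox x = -83 mm when shut, +107 mm when fully open
- start (a joint): travel of the start button, a plain steel spring push button on the panel: 0 = up, 0.008 m = fully down (about 6 N), moves straight down; it springs back when let go
- start_top (a point): centre of the top face of the start button (32 mm across), 122 mm above the bench when up, moves with the button. At curebox x = -60, y = -170.5 mm, towards the front of the panel
- crate: open grey plastic crate for finished caps, fixed: 180 mm in its x, 200 mm in its y, 55 mm high, walls 5 mm, floor 5 mm thick. Origin: centre of its underside
- cap_a: uncured 52 mm cap to be cured, standing on the bench at the start (two or three are present), cream moulded end cap: a plain closed round stub 52 mm across on a round flange foot 62 mm across and 6 mm thick, 70 mm tall in all, about 130 g. Origin: centre of its underside; z is its axis, up when it stands
- cap_b: uncured 52 mm cap to be cured, standing on the bench at the start (two or three are present), cream moulded end cap: a plain closed round stub 52 mm across on a round flange foot 62 mm across and 6 mm thick, 70 mm tall in all, about 130 g. Origin: centre of its underside; z is its axis, up when it stands
- cap_c: uncured 52 mm cap to be cured, standing on the bench at the start (two or three are present), cream moulded end cap: a plain closed round stub 52 mm across on a round flange foot 62 mm across and 6 mm thick, 70 mm tall in all, about 130 g. Origin: centre of its underside; z is its axis, up when it stands
- cured_a: cured cap of the last batch, standing in the chamber at the start (two or three are present), cream moulded end cap: a plain closed round stub 40 mm across on a round flange foot 50 mm across and 6 mm thick, 70 mm tall in all, about 90 g. Origin: centre of its underside; z is its axis, up when it stands
- cured_b: cured cap of the last batch, standing in the chamber at the start (two or three are present), cream moulded end cap: a plain closed round stub 40 mm across on a round flange foot 50 mm across and 6 mm thick, 70 mm tall in all, about 90 g. Origin: centre of its underside; z is its axis, up when it stands
- cured_c: cured cap of the last batch, standing in the chamber at the start (two or three are present), cream moulded end cap: a plain closed round stub 40 mm across on a round flange foot 50 mm across and 6 mm thick, 70 mm tall in all, about 90 g. Origin: centre of its underside; z is its axis, up when it stands
- slim_cap: uncured look-alike that stays on the bench, cream moulded end cap: a plain closed round stub 40 mm across on a round flange foot 50 mm across and 6 mm thick, 70 mm tall in all, about 90 g. Origin: centre of its underside; z is its axis, up when it stands
- wide_cap: uncured look-alike that stays on the bench, cream moulded end cap: a plain closed round stub 64 mm across on a round flange foot 74 mm across and 6 mm thick, 70 mm tall in all, about 180 g. Origin: centre of its underside; z is its axis, up when it stands
- tape: bystander: roll of tape lying flat, 52 mm across, 18 mm high; origin under its centre
- screwdriver: bystander: screwdriver with a blue handle, 200 mm, lying in front of the curing box; origin about its middle
- tin: bystander: closed brass-coloured tin standing among the uncured caps, 86 mm across, 60 mm high; origin under its centre
- file: bystander: flat file with a wooden handle, about 300 mm; origin near its middle
Mind the look-alikes: they are no part of the job. What is shaped like the cap_a but blue or green is not meant. Leave any black look-alike of the cap_b alone.

How it is judged:
By the outcome, as a careful person would: the job done as asked, in the order asked, and still so for the second after the job is handed in, with the robot touching nothing.
Of cap_a, cap_b, cap_c only 2 to 3 are there at a start; the rules pass over those that are not, and their reading is None.
Of cured_a, cured_b, cured_c only 2 to 3 are there at a start; the rules pass over those that are not, and their reading is None.
At some moment in a run one of cap_a, cap_b, cap_c may be knocked a few centimetres aside while the robot is not near it.
It also fails if it takes over 210 s, if anything falls off the work surface, if the arm or the gripper's body presses on something with over 40 N, if the wrist force passes 120 N, or if a joint passes its speed limit or range.

## Working session

There is one attempt and no reset: what is moved stays moved. The work goes in short steps, Python scripts to look and compute and a shell command to move; the robot and the scene stay as the last step left them, time stands still between calls to the robot, and variables do not carry over. Pictures are saved under pics/ and viewed, at most 16 in all, crops included, and the job is handed in when it is done.

```bash
ls; mkdir -p pics; python3 - <<'E'
from plant import robot
import cv2,numpy as np
for n in ("scene","top"):
    cv2.imwrite(f"pics/{n}0.png",cv2.cvtColor(robot.camera(n),cv2.COLOR_RGB2BGR))
    m=robot.camera_model(n);print(n,np.round(m["K"],1).tolist(),np.round(m["origin"],3),np.round(m["rotation"],3).tolist())
s=robot.state();print(s["tool_pos"],s["tool_rot"],robot.tcp_to_grasp,s["time"])
E
```

```text
pics
scene [[415.2, 0.0, 255.0], [0.0, 415.2, 190.3], [0.0, 0.0, 1.0]] [1.014 0.575 0.965] [-0.141, 0.39, 0.848, -0.329]
top [[494.9, 0.0, 246.4], [0.0, 494.9, 192.4], [0.0, 0.0, 1.0]] [0.271 0.028 1.693] [0.036, -0.698, 0.714, -0.033]
[0.22901702 0.49977938 0.23819875] [-2.79980548e-04  2.13250167e-01  9.76997406e-01 -5.97021623e-04] 0.0187 0.1
```

View pics/top0.png

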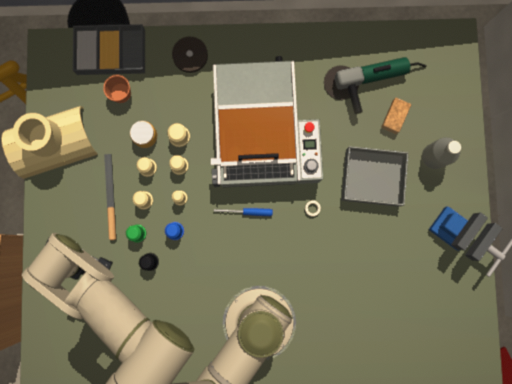

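View pics/scene0.png

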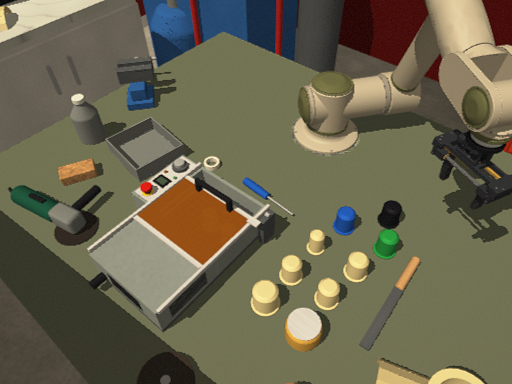

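The top view shows the curebox at about (257,125), the crate at (375,177), the tin at (143,133) and cream caps at (178,134), (146,166), (178,165), (143,200) and (179,198). I'll enlarge it for sizes and positions.

```bash
cat > h.py <<'E'
from plant import robot
import cv2,numpy as np
from scipy.spatial.transform import Rotation as R
def rot(q):
    q=np.array(q,float)
    return R.from_quat([q[1],q[2],q[3],q[0]]) if q.size==4 else R.from_matrix(q)
def p2w(m,u,v,z):
    d=rot(m["rotation"]).apply(np.linalg.inv(m["K"])@[u,v,1]);o=np.array(m["origin"]);return o+d*(z-o[2])/d[2]
def w2p(m,p):
    c=rot(m["rotation"]).inv().apply(np.array(p)-m["origin"]);c=m["K"]@c;return c[:2]/c[2]
def snap(n,f,crop=None,s=1):
    m=robot.camera_model(n);im=cv2.cvtColor(robot.camera(n),cv2.COLOR_RGB2BGR)
    cv2.imwrite("pics/raw_"+f,im)
    if crop: x0,y0,x1,y1=crop;im=im[y0:y1,x0:x1]
    if s!=1: im=cv2.resize(im,None,fx=s,fy=s,interpolation=cv2.INTER_CUBIC)
    cv2.imwrite("pics/"+f,im);return m
def st():
    s=robot.state();r=rot(s["tool_rot"]);x=r.apply([1,0,0]);y=r.apply([0,1,0])
    print("t",round(s["time"],2),"tcp",np.round(s["tool_pos"],4),"yawY",round(np.degrees(np.arctan2(y[1],y[0])),1),"tilt",np.round(r.apply([0,0,1]),3),"F",np.round(s["force"],1),"w",round(s["grip_width"],4),"gf",round(s["gripper_force"],1))
    return s
def go(x,y,z,yaw=None):
    "needed shift in tool axes (cm) at present, and turn about z (deg) to bring tool y to yaw"
    s=st();r=rot(s["tool_rot"]);d=r.inv().apply(np.array([x,y,z])-s["tool_pos"])*100
    print("shift cm",np.round(d,2))
    if yaw is not None:
        yy=r.apply([0,1,0]);c=np.degrees(np.arctan2(yy[1],yy[0]))
        t=-((yaw-c+90)%180-90) ;print("turn z",round(t,1))
        r2=r*R.from_rotvec([0,0,np.radians(t)]);print("shift after turn",np.round(r2.inv().apply(np.array([x,y,z])-s["tool_pos"])*100,2))
E
python3 - <<'E'
from h import *
im=cv2.imread("pics/top0.png")
cv2.imwrite("pics/c1.png",cv2.resize(im[110:250,100:320],None,fx=3.6,fy=3.6,interpolation=cv2.INTER_CUBIC))
cv2.imwrite("pics/c2.png",cv2.resize(im[50:225,205:415],None,fx=3.4,fy=3.4,interpolation=cv2.INTER_CUBIC))
E
```

```text
(no output)
```

View pics/c1.png

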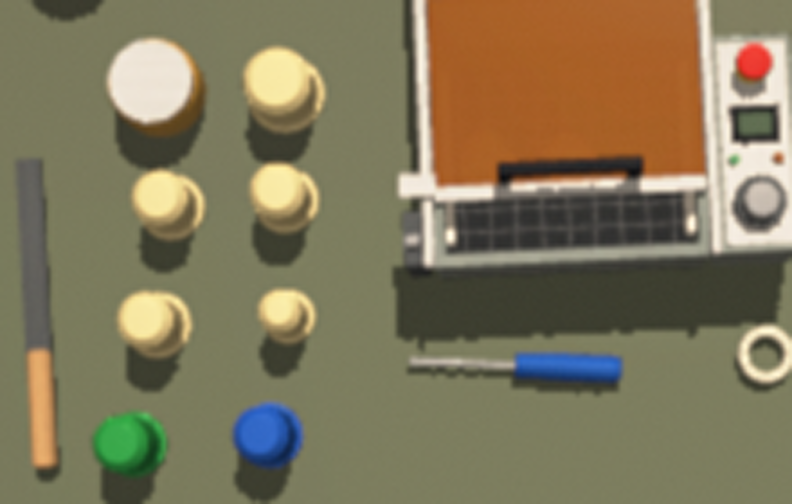

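View pics/c2.png

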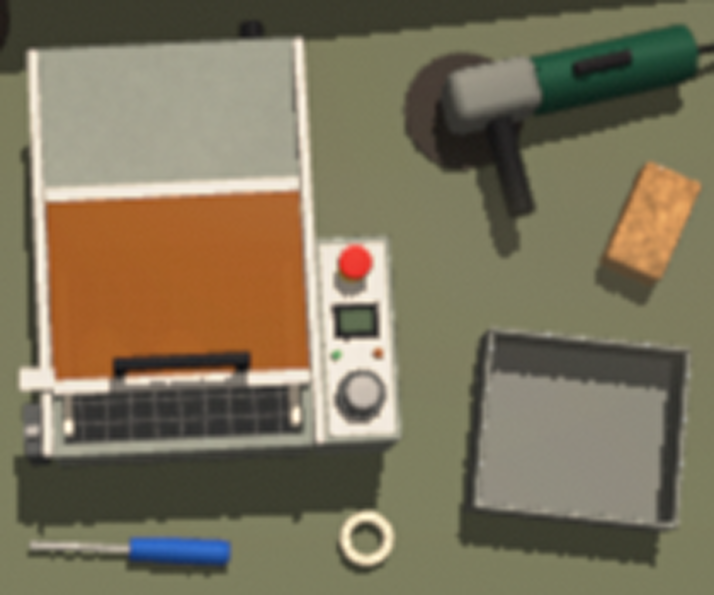

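Three 52 mm caps in c1: tops at (160,198), (276,190) and (146,317). Slim is at (283,312), wide at (277,77). The shield is partly open: the handle bar is at c2 (182,364), the button at (362,390), the knob at (354,262). Crate corners in c2 are (488,333), (687,350), (675,523), (470,507).

```bash
python3 - <<'E'
from h import *
m=robot.camera_model("top")
c1=lambda x,y,z:p2w(m,100+x/3.6,110+y/3.6,z)[:2]
c2=lambda x,y,z:p2w(m,205+x/3.4,50+y/3.4,z)[:2]
r=lambda a:np.round(a,4)
for n,x,y in [("a",160,198),("b",276,190),("c",146,317),("slim",283,312),("wide",277,77),("blue",264,432),("green",128,442)]: print(n,r(c1(x,y,.07)))
print("tin",r(c1(150,80,.06)))
b=c2(362,390,.122);k=c2(354,262,.124);print("btn",r(b),"knob",r(k),"yaw",np.degrees(np.arctan2(*(k-b)[::-1])))
for A,B in [((33,50),(45,372)),((298,40),(315,440))]:
    a=c2(*A,.11);q=c2(*B,.11);print("rail",r(a),r(q),np.degrees(np.arctan2(*(a-q)[::-1])))
a=c2(113,366,.15);q=c2(250,358,.15);print("handle",r(a),r(q),r((a+q)/2),np.linalg.norm(a-q),np.degrees(np.arctan2(*(a-q)[::-1]))-90)
cs=[c2(x,y,.055) for x,y in [(488,333),(687,350),(675,523),(470,507)]];print("crate",[r(c) for c in cs],r(np.mean(cs,0)))
print("tape",r(c2(366,538,.018)),"drv",r(c2(30,546,.01)),r(c2(230,552,.03)))
E
```

```text
a [0.5284 0.3678]
b [0.5334 0.2609]
c [0.4186 0.3809]
slim [0.4204 0.2554]
wide [0.6393 0.2591]
blue [0.3113 0.2737]
green [0.305  0.3974]
tin [0.6414 0.379 ]
btn [ 0.5089 -0.1787] knob [ 0.6314 -0.1752] yaw 1.6658352326250254
rail [0.851  0.1269] [0.5349 0.1205] 1.1578272348954102
rail [ 0.8549 -0.1303] [ 0.4639 -0.1342] 0.569516559404337
handle [0.5324 0.055 ] [ 0.537  -0.0722] [ 0.5347 -0.0086] 0.12734099597478113 2.07076775331538
crate [array([ 0.5729, -0.3137]), array([ 0.5515, -0.5086]), array([ 0.3812, -0.4878]), array([ 0.4013, -0.2889])] [ 0.4767 -0.3998]
tape [ 0.3756 -0.1912] drv [0.3756 0.1443] [ 0.364  -0.0548]
```

```bash
python3 -m crank '[[0,0,7.1,0,0,-0.3,6],[0,0,7.1,0,0,0,6],[0,0,7.1,0,0,0,6],[0,0,7.1,0,0,0,6],[0,0,7.1,0,0,0,6]]'; python3 -m crank '[[0,0,7.1,0,0,0,5],[0,0,7.1,0,0,0,5],[0,0,7.1,0,0,0,5],[0,0,7.1,0,0,0,5],[0,0,0,0,0,0,5]]'; python3 -c "
from h import *
go(.535,-.0086,.22,1.4)"
```

```text
time: 0.52
tool_pos: [0.2291, 0.4998, 0.2414]
tool_rot: [-0.0, 0.504, 0.864, -0.0]
force: [0.3, -0.7, -0.8]
grip_width: 0.0601
gripper_force: 0.0
time: 0.93
tool_pos: [0.2291, 0.4998, 0.2414]
tool_rot: [0.0, 0.7, 0.715, -0.0]
force: [-0.4, -0.1, 0.7]
grip_width: 0.0499
gripper_force: 0.0
t 0.93 tcp [0.2291 0.4998 0.2414] yawY 1.2 tilt [-0.    -0.001 -1.   ] F [-0.4 -0.1  0.7] w 0.0499 gf 0.0
shift cm [-51.48  29.5    2.16]
turn z -0.2
shift after turn [-51.58  29.34   2.16]
```

```bash
for i in 1 2 3; do python3 -m crank '[[0,0,0,-3.2,1.85,0,5],[0,0,0,-3.2,1.85,0,5],[0,0,0,-3.2,1.85,0,5],[0,0,0,-3.2,1.85,0,5],[0,0,0,-3.2,1.85,0,5]]' >/dev/null; done; python3 -m crank '[[0,0,0,-3.2,1.85,0,5],[0,0,0,0,0,0,5]]' >/dev/null; python3 -c "
from h import *
go(.535,-.0086,.125,1.4)
m=snap('wrist','w1.png',None,1.5); print(w2p(m,[.535,-.0086,.15])*1.5)"
```

```text
t 2.35 tcp [ 0.5407 -0.0092  0.2408] yawY 1.4 tilt [-0.    -0.001 -1.   ] F [-0.5 -0.2 -1. ] w 0.0499 gf 0.0
shift cm [ 0.09 -0.56 11.58]
turn z 0.0
shift after turn [ 0.09 -0.56 11.58]
[374.44443871 299.47940262]
```

View pics/w1.png

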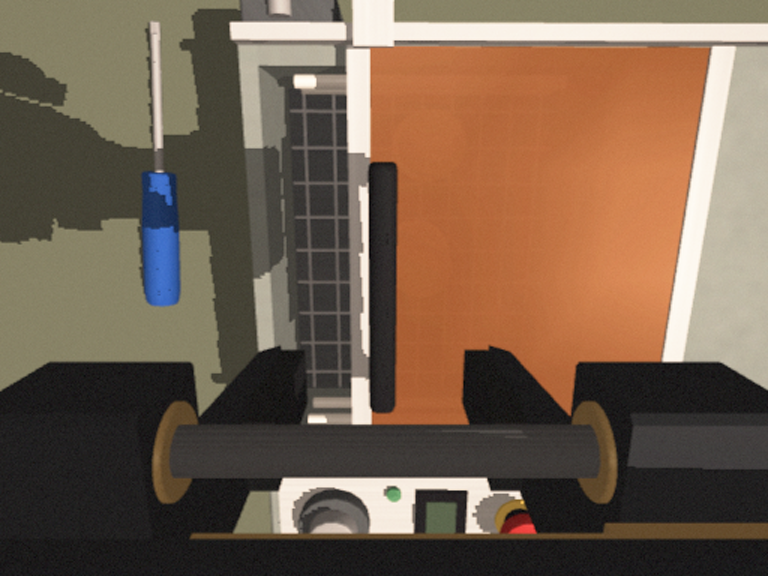

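The wrist view shows the handle bar from (382,163) to (382,412), about 4 mm further in x than estimated and between the fingers. Descend, grip and slide it open.

```bash
python3 -m crank '[[0,0,0,0.5,-0.2,2.5,5],[0,0,0,0,0,2.5,5],[0,0,0,0,0,2.5,5],[0,0,0,0,0,2.5,5],[0,0,0,0,0,1.5,5]]' |grep force; python3 -m crank '[[0,0,0,0,0,0,0.8],[0,0,0,0,0,0,0.8],[0,0,0,0,0,0,0.8],[0,0,0,0,0,0,0.8]]' 15; python3 -c "
from h import *
go(.675,-.003,.125)"
```

```text
force: [-0.1, 0.1, -0.1]
gripper_force: 0.0
time: 3.15
tool_pos: [0.5366, 0.0009, 0.1281]
tool_rot: [0.001, 0.698, 0.717, 0.001]
force: [0.9, 0.3, 0.1]
grip_width: 0.0253
gripper_force: 0.0
t 3.15 tcp [0.5366 0.0009 0.1281] yawY 1.5 tilt [ 0.002 -0.001 -1.   ] F [0.9 0.3 0.1] w 0.0253 gf 0.0
shift cm [-0.76 13.82  0.34]
```

```bash
python3 -m crank '[[0,0,0,0,0,0,0.8],[0,0,0,0,0,0,0.8],[0,0,0,0,0,0,0.8],[0,0,0,0,0,0,0.8]]' |tail -3; for i in 1 2; do python3 -m crank '[[0,0,0,0,1.3,0,0.8],[0,0,0,0,1.4,0,0.8],[0,0,0,0,1.4,0,0.8],[0,0,0,0,1.4,0,0.8],[0,0,0,0,1.3,0,0.8]]' | tail -4; done; python3 -c "
from h import *
go(.672,-.004,.125)"
```

```text
force: [0.8, 1.6, 5.8]
grip_width: 0.0136
gripper_force: 15.0
tool_rot: [0.001, 0.698, 0.716, 0.0]
force: [-2.0, -0.8, 7.0]
grip_width: 0.0139
gripper_force: 15.0
tool_rot: [0.001, 0.698, 0.716, -0.0]
force: [-2.2, -1.8, 7.4]
grip_width: 0.0141
gripper_force: 15.0
t 4.32 tcp [0.6728 0.0037 0.1278] yawY 1.5 tilt [ 0.001 -0.001 -1.   ] F [-2.2 -1.8  7.4] w 0.0141 gf 15.0
shift cm [-0.77 -0.1   0.28]
```

```bash
python3 -m crank '[[0,0,0,0,0.2,0,0.8],[0,0,0,0,0.2,0,0.8],[0,0,0,0,0,0,0.8]]' | egrep 'pos|^force'; python3 -m crank '[[0,0,0,0,0.2,0,0.8],[0,0,0,0,0.2,0,0.8],[0,0,0,0,0,0,0.8]]' | egrep 'pos|^force'
```

```text
tool_pos: [0.674, 0.0038, 0.1276]
force: [-13.6, -1.8, 10.7]
tool_pos: [0.6752, 0.0039, 0.1275]
force: [-30.7, -2.8, 18.0]
```

```bash
python3 -m crank '[[0,0,0,0,-0.6,0,0.8],[0,0,0,0,0,0,5],[0,0,0,0,0,0,5],[0,0,0,0,0,0,5],[0,0,0,0,0,0,5]]' | egrep 'pos|^force|width'; python3 -m crank '[[0,0,0,0,0,-2.5,5],[0,0,0,0,0,-3,5],[0,0,0,0,-2.5,-3,5],[0,0,0,0,-3,-3,5],[0,0,0,0,-3,-2,5]]' >/dev/null;python3 -m crank '[[0,0,0,-1.5,-3,-1,5],[0,0,0,-1.5,-3,-1,5],[0,0,0,-1.5,-2,0,5],[0,0,0,0,0,0,5]]' | egrep 'pos|^force';  python3 -c "
from h import *
st();m=snap('wrist','w2.png',None,1.5)
print(w2p(m,[.565,-.0068,.012])*1.5)"
```

```text
tool_pos: [0.6743, 0.0043, 0.1265]
force: [-0.4, 0.7, 0.7]
grip_width: 0.0384
tool_pos: [0.5085, -0.0465, 0.2825]
force: [0.7, -0.5, 0.0]
t 5.98 tcp [ 0.5085 -0.0465  0.2825] yawY 1.4 tilt [ 0.001 -0.001 -1.   ] F [ 0.7 -0.5  0. ] w 0.0503 gf 0.0
[454.18841962 197.72938232]
```

View pics/w2.png

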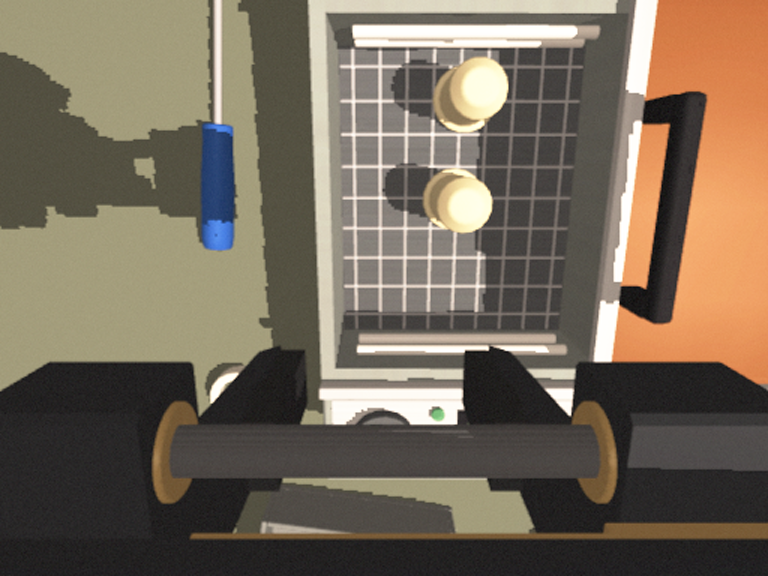

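The chamber holds two cured caps, with tops at (476,89) and (464,204). UV tubes run along the left and right walls, and the handle is clear at the back.

```bash
python3 -c "
from h import *
m=robot.camera_model('wrist')
for u,v in [(476,89),(464,204)]:
    p=p2w(m,u/1.5,v/1.5,.082);print(p)
# box: chamber inner floor corners check via wall top corners z=.098
for u,v in [(329,14),(636,10),(318,366)]: print(p2w(m,u/1.5,v/1.5,.098))
p=p2w(m,464/1.5,204/1.5,.082);go(p[0],p[1],.2,1.4)
"
```

```text
[0.56650994 0.06866576 0.082     ]
[ 0.56355279 -0.00544261  0.082     ]
[0.47255293 0.10619677 0.098     ]
[0.65647188 0.11284703 0.098     ]
[ 0.46369334 -0.12144019  0.098     ]
t 6.03 tcp [ 0.51   -0.0458  0.282 ] yawY 1.4 tilt [ 0.001 -0.    -1.   ] F [ 0.4  0.1 -0.1] w 0.0499 gf 0.0
shift cm [3.91 5.44 8.2 ]
turn z -0.0
shift after turn [3.9  5.44 8.2 ]
```

```bash
python3 -m crank '[[0,0,7.1,3.9,0,1,6],[0,0,7.1,0,0,1,6],[0,0,7.1,0,0,1,6],[0,0,7.1,0,0,1,6],[0,0,7.1,0,0,1,6]]' >/dev/null; python3 -m crank '[[0,0,7.1,0,0,0,6],[0,0,7.1,0,0,0,6],[0,0,7.1,0,0,0,6],[0,0,7.1,0,0,0,6],[0,0,7.1,0,0,0,6]]' >/dev/null;python3 -m crank '[[0,0,7.1,0,0,0,6],[0,0,7.1,0,0,0,6],[0,0,4.8,0,0,0,6],[0,0,0,0,0,0,6]]' >/dev/null; python3 -c "
from h import *
go(.5636,-.0054,.055,-88.6)"
```

```text
t 7.2 tcp [ 0.5109 -0.0085  0.2314] yawY -88.1 tilt [-0.001  0.    -1.   ] F [-0.2 -0.9 -0.2] w 0.0599 gf 0.0
shift cm [ 5.29 -0.13 17.64]
turn z 0.5
shift after turn [ 5.29 -0.17 17.64]
```

```bash
python3 -m crank '[[0,0,0.5,2.6,-0.1,1.5,6],[0,0,0,2.7,-0.1,1.5,6],[0,0,0,0,0,2.5,6],[0,0,0,0,0,2.5,6],[0,0,0,0,0,2.5,6]]' >/dev/null; python3 -m crank '[[0,0,0,0,0,2.5,6],[0,0,0,0,0,2.5,6],[0,0,0,0,0,2,6],[0,0,0,0,0,0,3.5],[0,0,0,0,0,0,3.5]]' 12 | egrep 'pos|^force'; python3 -m crank '[[0,0,0,0,0,0,3.5],[0,0,0,0,0,0,3.5],[0,0,0,0,0,0,3.5]]'
```

```text
tool_pos: [0.5631, -0.005, 0.0564]
force: [1.0, -0.5, 0.9]
time: 8.28
tool_pos: [0.5635, -0.0053, 0.0581]
tool_rot: [0.0, 1.0, 0.014, 0.001]
force: [0.0, -0.3, -0.0]
grip_width: 0.04
gripper_force: 11.9
```

```bash
python3 -m crank '[[0,0,0,0,0,-2,3.5],[0,0,0,0,0,-3,3.5],[0,0,0,0,0,-3,3.5],[0,0,0,0,0,-3,3.5],[0,0,0,0,0,-3,3.5]]' >/dev/null; python3 -m crank '[[0,0,0,-0.5,2.5,0,3.5],[0,0,0,-0.5,3,0,3.5],[0,0,0,-0.5,3.5,0,3.5],[0,0,0,-0.5,3.5,0,3.5],[0,0,0,-0.5,3.5,0,3.5]]' >/dev/null;python3 -m crank '[[0,0,0,-0.5,3.5,0,3.5],[0,0,0,-0.5,3.5,0,3.5],[0,0,0,-0.5,3.5,0,3.5],[0,0,0,-0.5,3.5,0,3.5],[0,0,0,0,3,0,3.5]]' | tail -2; python3 -m crank '[[0,0,0,0,3,0,3.5],[0,0,0,0,0,0,3.5]]' >/dev/null
python3 -c "
from h import *
go(.52,-.40,.053)"
```

```text
grip_width: 0.0397
gripper_force: 11.9
t 9.7 tcp [ 0.5266 -0.3713  0.197 ] yawY -88.7 tilt [ 0.001 -0.002 -1.   ] F [ 0.2  0.1 -0.7] w 0.0396 gf 11.9
shift cm [-0.74  2.82 14.4 ]
```

```bash
python3 -m crank '[[0,0,0,-0.4,1.4,3,3.5],[0,0,0,-0.4,1.4,3,3.5],[0,0,0,0,0,3,3.5],[0,0,0,0,0,2.5,3.5],[0,0,0,0,0,1.7,3.5]]' >/dev/null; python3 -m crank '[[0,0,0,0,0,1,3.5],[0,0,0,0,0,0,3.5],[0,0,0,0,0,0,6],[0,0,0,0,0,0,6],[0,0,0,0,0,0,6]]' | egrep 'pos|^force|width'; python3 -m crank '[[0,0,0,0,0,-2.5,6],[0,0,0,0,0,-3,6],[0,0,0,0,0,-3,6],[0,0,0,0,0,-3,6],[0,0,0,0,0,-3,6]]' >/dev/null; python3 -c "
from h import *
go(.5665,.0687,.2)"
```

```text
tool_pos: [0.5209, -0.395, 0.0568]
force: [0.1, 0.3, -0.3]
grip_width: 0.0575
t 10.95 tcp [ 0.5202 -0.3945  0.2029] yawY -88.5 tilt [ 0.001 -0.002 -1.   ] F [-0.7 -0.6  0.3] w 0.0598 gf 0.0
shift cm [  5.86 -46.18   0.23]
```

```bash
for i in 1 2; do python3 -m crank '[[0,0,0,0.45,-3.5,0,6],[0,0,0,0.45,-3.5,0,6],[0,0,0,0.45,-3.5,0,6],[0,0,0,0.45,-3.5,0,6],[0,0,0,0.45,-3.5,0,6]]' >/dev/null; done; python3 -m crank '[[0,0,0,0.45,-3.5,0,6],[0,0,0,0.45,-3.5,0,6],[0,0,0,0.45,-3.5,0,6],[0,0,0,0,0,0,6]]' >/dev/null; python3 -c "
from h import *
go(.5665,.0687,.056)"
```

```text
t 12.12 tcp [0.5666 0.067  0.2013] yawY -88.2 tilt [ 0.002  0.001 -1.   ] F [-0.2 -0.6 -1.1] w 0.0603 gf 0.0
shift cm [-0.04 -0.15 14.53]
```

The left cap is too near the wall and tube for fingers closing along y, so turn back to closing along x.

```bash
for i in 1 2; do python3 -m crank '[[0,0,-7.1,0,0,0.5,5.6],[0,0,-7.1,0,0,0.5,5.6],[0,0,-7.1,0,0,0.5,5.6],[0,0,-7.1,0,0,0.5,5.6],[0,0,-7.1,0,0,0.5,5.6]]' >/dev/null; done; python3 -m crank '[[0,0,-7.1,0,0,0,5.6],[0,0,-7.1,0,0,0,5.6],[0,0,-4.4,0,0,0,5.6],[0,0,0,0,0,0,5.6]]' >/dev/null;python3 -c "
from h import *
go(.5625,.0687,.057,1.4)
m=snap('wrist','w3.png');print(w2p(m,[.5665,.0687,.082]))"
```

```text
t 13.28 tcp [0.5669 0.0614 0.151 ] yawY 1.3 tilt [ 0.002 -0.    -1.   ] F [-0.4  0.2 -0.2] w 0.056 gf 0.0
shift cm [ 0.75 -0.44  9.4 ]
turn z -0.1
shift after turn [ 0.75 -0.44  9.4 ]
[256.78985935 199.00797736]
```

View pics/w3.png

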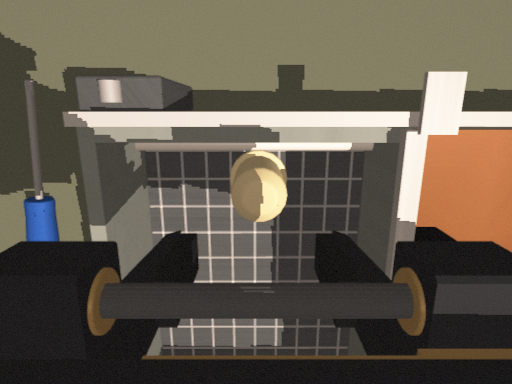

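The cap top is at (259,195), matching the prediction. Descend.

```bash
python3 -m crank '[[0,0,0,0.4,-0.45,2,5.6],[0,0,0,0.4,0,2,5.6],[0,0,0,0,0,2,5.6],[0,0,0,0,0,1.7,5.6],[0,0,0,0,0,1.5,5.6]]' | egrep 'pos|^force'; python3 -m crank '[[0,0,0,0,0,0,5.6],[0,0,0,0,0,0,3.5],[0,0,0,0,0,0,3.5],[0,0,0,0,0,0,3.5],[0,0,0,0,0,0,3.5]]' 12 | egrep 'pos|force|width'; python3 -m crank '[[0,0,0,0,0,-2,3.5],[0,0,0,0,0,-3,3.5],[0,0,0,0,0,-3,3.5],[0,0,0,0,0,-3,3.5],[0,0,0,0,0,-3.5,3.5]]' |tail -2;  python3 -c "
from h import *
go(.433,-.40,.2,1.4)"
```

```text
tool_pos: [0.562, 0.0695, 0.0574]
force: [0.4, 0.2, -0.7]
tool_pos: [0.5626, 0.0696, 0.0592]
force: [0.5, -0.1, 2.1]
grip_width: 0.0402
gripper_force: 11.8
grip_width: 0.0395
gripper_force: 11.9
t 14.58 tcp [0.5613 0.0698 0.2043] yawY 1.1 tilt [-0.001  0.    -1.   ] F [ 0.1 -0.8 -0.9] w 0.0395 gf 11.9
shift cm [-46.72 -13.74   0.44]
turn z -0.3
shift after turn [-46.65 -13.97   0.44]
```

```bash
for i in 1 2; do python3 -m crank '[[0,0,0,-3.2,-0.8,0,3.5],[0,0,0,-3.2,-0.8,0,3.5],[0,0,0,-3.2,-0.8,0,3.5],[0,0,0,-3.2,-0.8,0,3.5],[0,0,0,-3.2,-0.8,0,3.5]]' >/dev/null; done;  python3 -m crank '[[0,0,0,-3.2,0,0,3.5],[0,0,0,-3.2,0,0,3.5],[0,0,0,-3,0,0,3.5],[0,0,0,0,0,0,3.5]]' |tail -2;  python3 -c "
from h import *
go(.47,-.345,.052,1.4)
m=snap('wrist','w4.png')"
```

```text
grip_width: 0.0399
gripper_force: 11.9
t 15.75 tcp [ 0.4894 -0.3505  0.2028] yawY 0.9 tilt [ 0.    -0.002 -1.   ] F [-0.  -0.1 -0.4] w 0.0399 gf 11.9
shift cm [ 0.61 -1.94 15.08]
turn z -0.5
shift after turn [ 0.63 -1.93 15.08]
```

```bash
python3 -m crank '[[0,0,0,0.3,-1,3,3.5],[0,0,0,0.3,-1,3,3.5],[0,0,0,0,0,3,3.5],[0,0,0,0,0,3,3.5],[0,0,0,0,0,2,3.5]]' >/dev/null; python3 -m crank '[[0,0,0,0,0,1.1,3.5],[0,0,0,0,0,0,3.5],[0,0,0,0,0,0,6],[0,0,0,0,0,0,6],[0,0,0,0,0,0,6]]' | egrep 'pos|^force|width'; python3 -m crank '[[0,0,0,0,0,-2.5,6],[0,0,0,0,0,-3,6],[0,0,0,0,0,-3,6],[0,0,0,0,0,-3,6],[0,0,0,0,0,-4,6]]' >/dev/null; python3 -c "
from h import *
go(.45,.25,.24)
m=snap('wrist','w5.png')
snap('top','t2.png',(100,110,420,250),2.4)"
```

```text
tool_pos: [0.4704, -0.3404, 0.0533]
force: [-0.0, 0.6, 0.4]
grip_width: 0.0577
t 17.05 tcp [ 0.4694 -0.3395  0.208 ] yawY 1.1 tilt [-0.001  0.001 -1.   ] F [ 0.6  0.  -0.8] w 0.0603 gf 0.0
shift cm [58.98 -0.79 -3.11]
```

View pics/t2.png

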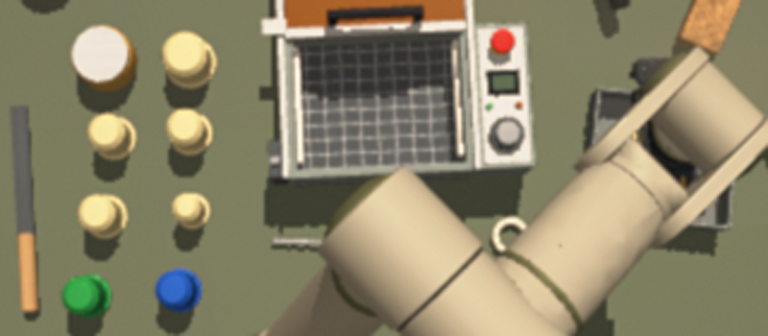

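The chamber is empty and the bench caps are unmoved: tops at (110,133), (186,131) and (101,214) in this crop. Go to cap b.

```bash
for i in 1 2 3; do python3 -m crank '[[0,0,0,3.5,0.3,0,6.5],[0,0,0,3.5,0.3,0,6.5],[0,0,0,3.5,0.3,0,6.5],[0,0,0,3.5,0.3,0,6.5],[0,0,0,3.5,0.3,0,6.5]]' >/dev/null; done;  python3 -m crank '[[0,0,0,3.5,0,0,6.5],[0,0,0,0,0,0,6.5]]' |tail -2;  python3 -c "
from h import *
go(.5334,.2609,.2,1.4)
m=snap('wrist','w6.png')
print(w2p(m,[.5334,.2609,.07]),w2p(m,[.5284,.3678,.07]))"
```

```text
grip_width: 0.065
gripper_force: 0.0
t 18.57 tcp [0.5031 0.2254 0.2071] yawY 1.4 tilt [ 0.001  0.002 -1.   ] F [-0.5 -0.3 -0.7] w 0.065 gf 0.0
shift cm [3.48 3.11 0.71]
turn z -0.0
shift after turn [3.48 3.11 0.71]
[293.40306781 147.2839561 ] [294.37868388   8.14992437]
```

View pics/w6.png

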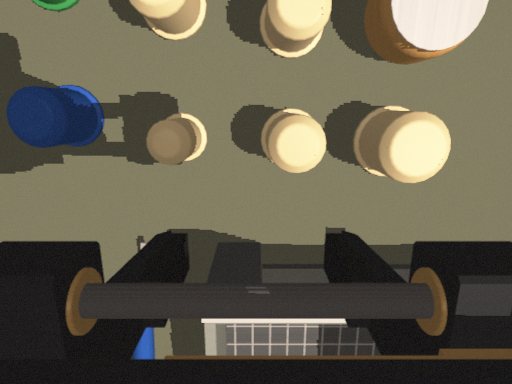

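Cap b's top is at (298,143) against a predicted (293,147), so it sits about 3 mm further in x and y. Descend and grip.

```bash
python3 -m crank '[[0,0,0,1.9,1.7,0.5,6.5],[0,0,0,1.9,1.7,2,6.5],[0,0,0,0,0,2.5,6.5],[0,0,0,0,0,2.5,6.5],[0,0,0,0,0,2.5,6.5]]' | egrep 'pos|^force'; python3 -m crank '[[0,0,0,0,0,2.5,6.5],[0,0,0,0,0,2.2,6.5],[0,0,0,0,0,1.5,6.5],[0,0,0,0,0,0,4.5],[0,0,0,0,0,0,4.5]]' 14 >/dev/null; python3 -m crank '[[0,0,0,0,0,0,4.5],[0,0,0,0,0,0,4.5],[0,0,0,0,0,0,4.5]]'
```

```text
tool_pos: [0.5374, 0.2583, 0.106]
force: [0.1, 0.8, -0.2]
time: 19.7
tool_pos: [0.5376, 0.2592, 0.046]
tool_rot: [0.0, 0.7, 0.714, 0.001]
force: [-0.3, -0.1, -1.8]
grip_width: 0.0517
gripper_force: 14.0
```

```bash
python3 -m crank '[[0,0,0,0,0,-2,4.5],[0,0,0,0,0,-3,4.5],[0,0,0,0,0,-3,4.5],[0,0,0,0,0,-3.5,4.5],[0,0,0,0,0,-3.5,4.5]]' |tail -2; for i in 1 2; do python3 -m crank '[[0,0,0,-3.3,0,0,4.5],[0,0,0,-3.3,0,0,4.5],[0,0,0,-3.3,0,0,4.5],[0,0,0,-3.3,0,0,4.5],[0,0,0,-3.3,0,0,4.5]]' | tail -1; done;  python3 -m crank '[[0,0,0,0,0,0,4.5],[0,0,0,0,0,0,4.5]]' | tail -2;  python3 -c "
from h import *
go(.5367,-.080,.059,1.4)"
```

```text
grip_width: 0.0515
gripper_force: 14.0
gripper_force: 14.0
gripper_force: 14.0
grip_width: 0.0512
gripper_force: 14.0
t 21.12 tcp [ 0.5436 -0.072   0.1953] yawY 1.0 tilt [ 0. -0. -1.] F [ 0.4  0.4 -2.2] w 0.0512 gf 14.0
shift cm [-0.78 -0.71 13.63]
turn z -0.4
shift after turn [-0.78 -0.72 13.63]
```

```bash
python3 -m crank '[[0,0,-0.4,-0.4,-0.4,2.5,4.5],[0,0,0,-0.4,-0.4,3,4.5],[0,0,0,0,0,3,4.5],[0,0,0,0,0,2.5,4.5],[0,0,0,0,0,1.5,4.5]]' >/dev/null; python3 -m crank '[[0,0,0,0,0,1.0,4.5],[0,0,0,0,0,0.1,4.5],[0,0,0,0,0,0,4.5]]' | egrep 'pos|^force';  python3 -m crank '[[0,0,0,0,0,0,6.5],[0,0,0,0,0,0,6.5],[0,0,0,0,0,0,6.5]]' | egrep 'pos|^force|width'; python3 -m crank '[[0,0,0,0,0,-2.5,6.5],[0,0,0,0,0,-3,6.5],[0,0,0,0,0,-3,6.5],[0,0,0,0,0,-3,6.5],[0,0,0,0,0,-3,6.5]]' >/dev/null; python3 -c "
from h import *
go(.50,.333,.2,1.4)"
```

```text
tool_pos: [0.5362, -0.0783, 0.0594]
force: [-0.2, -0.0, -1.5]
tool_pos: [0.5365, -0.079, 0.0601]
force: [-0.5, 0.2, -0.0]
grip_width: 0.0644
t 22.45 tcp [ 0.5357 -0.0788  0.2062] yawY 1.5 tilt [ 0.001 -0.    -1.   ] F [ 1.   0.1 -1.4] w 0.0648 gf 0.0
shift cm [41.26 -2.48  0.6 ]
turn z 0.1
shift after turn [41.26 -2.56  0.6 ]
```

```bash
for i in 1 2; do python3 -m crank '[[0,0,0,3.4,-0.2,0,6.5],[0,0,0,3.4,-0.2,0,6.5],[0,0,0,3.4,-0.2,0,6.5],[0,0,0,3.4,-0.2,0,6.5],[0,0,0,3.4,-0.2,0,6.5]]' >/dev/null; done;  python3 -m crank '[[0,0,0,3.4,0,0,6.5],[0,0,0,3.0,0,0,6.5],[0,0,0,0,0,0,6.5]]' |tail -2;  python3 -c "
from h import *
go(.532,.37,.2,1.4)
m=snap('wrist','w7.png')
print(w2p(m,[.532,.368,.07]),w2p(m,[.4186,.3809,.07]))"
```

```text
grip_width: 0.0651
gripper_force: 0.0
t 23.53 tcp [0.5042 0.3288 0.2044] yawY 1.8 tilt [ 0.001  0.002 -1.   ] F [ 0.3  0.3 -0.7] w 0.0651 gf 0.0
shift cm [4.03 2.9  0.44]
turn z 0.4
shift after turn [4.05 2.88 0.44]
[291.23235998 143.4628371 ] [156.01966858 123.5283445 ]
```

View pics/w7.png

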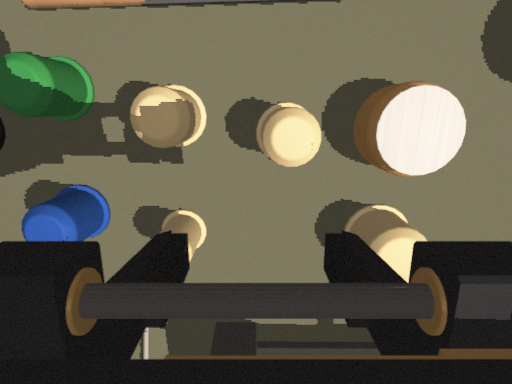

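Cap a's top is at (293,137), about (.5335,.3725). Cap c's is at (163,117), about (.424,.386).

```bash
python3 -m crank '[[0,0,0.4,2.2,1.5,0.5,6.5],[0,0,0,2.2,1.5,2,6.5],[0,0,0,0,0,2.5,6.5],[0,0,0,0,0,2.5,6.5],[0,0,0,0,0,2.5,6.5]]' | egrep 'pos|^force'; python3 -m crank '[[0,0,0,0,0,2.5,6.5],[0,0,0,0,0,2.2,6.5],[0,0,0,0,0,1.3,6.5],[0,0,0,0,0,0,4.5],[0,0,0,0,0,0,4.5]]' 14 >/dev/null; python3 -m crank '[[0,0,0,0,0,0,4.5],[0,0,0,0,0,0,4.5],[0,0,0,0,0,0,4.5]]'; python3 -m crank '[[0,0,0,0,0,-2,4.5],[0,0,0,0,0,-3,4.5],[0,0,0,0,0,-3,4.5],[0,0,0,0,0,-3.5,4.5],[0,0,0,0,0,-3.5,4.5]]' |tail -2; for i in 1 2; do python3 -m crank '[[0,0,0,-3.4,0,0,4.5],[0,0,0,-3.4,0,0,4.5],[0,0,0,-3.4,0,0,4.5],[0,0,0,-3.4,0,0,4.5],[0,0,0,-3.4,0,0,4.5]]' | tail -1; done;  python3 -m crank '[[0,0,0,-3,0,0,4.5],[0,0,0,0,0,0,4.5],[0,0,0,0,0,0,4.5]]' | tail -2;  python3 -c "
from h import *
go(.535,-.0075,.059,1.4)"
```

```text
tool_pos: [0.5346, 0.3681, 0.1033]
force: [0.7, -0.6, 0.0]
time: 24.67
tool_pos: [0.5346, 0.3691, 0.0451]
tool_rot: [0.0, 0.7, 0.714, 0.001]
force: [0.3, -0.5, -2.1]
grip_width: 0.0516
gripper_force: 14.0
grip_width: 0.0514
gripper_force: 14.0
gripper_force: 14.0
gripper_force: 14.0
grip_width: 0.0514
gripper_force: 14.0
t 26.17 tcp [ 0.5414 -0.002   0.1945] yawY 1.0 tilt [ 0.001 -0.    -1.   ] F [ 0.2 -0.6 -1. ] w 0.0514 gf 14.0
shift cm [-0.54 -0.66 13.55]
turn z -0.4
shift after turn [-0.54 -0.67 13.55]
```

```bash
python3 -m crank '[[0,0,-0.4,-0.3,-0.3,2.5,4.5],[0,0,0,-0.2,-0.4,3,4.5],[0,0,0,0,0,3,4.5],[0,0,0,0,0,2.5,4.5],[0,0,0,0,0,1.5,4.5]]' >/dev/null; python3 -m crank '[[0,0,0,0,0,1.0,4.5],[0,0,0,0,0,0.1,4.5],[0,0,0,0,0,0,4.5]]' | egrep 'pos|^force';  python3 -m crank '[[0,0,0,0,0,0,6.5],[0,0,0,0,0,0,6.5],[0,0,0,0,0,0,6.5]]' | egrep 'pos|^force|width'; python3 -m crank '[[0,0,0,0,0,-2.5,6.5],[0,0,0,0,0,-3,6.5],[0,0,0,0,0,-3,6.5],[0,0,0,0,0,-3,6.5],[0,0,0,0,0,-3,6.5]]' >/dev/null; python3 -c "
from h import *
go(.40,.346,.2,1.4)"
```

```text
tool_pos: [0.5348, -0.0053, 0.0584]
force: [-0.2, 0.4, -1.4]
tool_pos: [0.535, -0.006, 0.059]
force: [-0.2, -1.2, -1.6]
grip_width: 0.0652
t 27.5 tcp [ 0.5343 -0.0059  0.2052] yawY 1.5 tilt [ 0.001 -0.    -1.   ] F [0.3 0.6 0.1] w 0.0648 gf 0.0
shift cm [ 35.54 -12.49   0.5 ]
turn z 0.1
shift after turn [ 35.51 -12.57   0.5 ]
```

```bash
for i in 1 2; do python3 -m crank '[[0,0,0,3.2,-1.1,0,6.5],[0,0,0,3.2,-1.1,0,6.5],[0,0,0,3.2,-1.1,0,6.5],[0,0,0,3.2,-1.1,0,6.5],[0,0,0,3.2,-1.1,0,6.5]]' >/dev/null; done;  python3 -m crank '[[0,0,0,3,-1,0,6.5],[0,0,0,0,0,0,6.5],[0,0,0,0,0,0,6.5]]' |tail -2;  python3 -c "
from h import *
go(.424,.386,.2,1.4)
m=snap('wrist','w8.png')
print(w2p(m,[.424,.386,.07]))"
```

```text
grip_width: 0.0653
gripper_force: 0.0
t 28.58 tcp [0.4046 0.3417 0.2034] yawY 1.7 tilt [ 0.001  0.    -1.   ] F [ 0.  -0.   0.4] w 0.0653 gf 0.0
shift cm [4.37 2.07 0.34]
turn z 0.3
shift after turn [4.38 2.04 0.34]
[281.69426786 136.87819804]
```

View pics/w8.png

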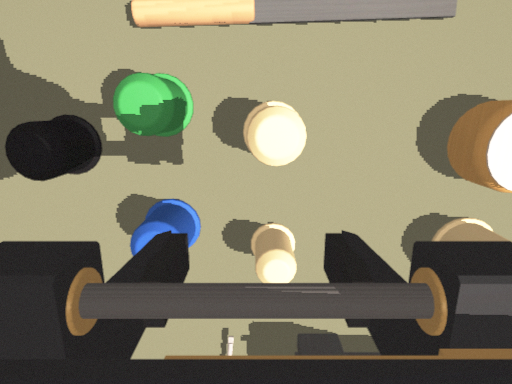

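Cap c's top is at (277,134), about (.4205,.388).

```bash
python3 -m crank '[[0,0,0.3,2.4,0.85,0.5,6.5],[0,0,0,2.3,0.85,2,6.5],[0,0,0,0,0,2.5,6.5],[0,0,0,0,0,2.5,6.5],[0,0,0,0,0,2.5,6.5]]' | egrep 'pos|^force'; python3 -m crank '[[0,0,0,0,0,2.5,6.5],[0,0,0,0,0,2.2,6.5],[0,0,0,0,0,1.2,6.5],[0,0,0,0,0,0,4.5],[0,0,0,0,0,0,4.5]]' 14 >/dev/null; python3 -m crank '[[0,0,0,0,0,0,4.5],[0,0,0,0,0,0,4.5],[0,0,0,0,0,0,4.5]]'; python3 -m crank '[[0,0,0,0,0,-2,4.5],[0,0,0,0,0,-3,4.5],[0,0,0,0,0,-3,4.5],[0,0,0,0,0,-3.5,4.5],[0,0,0,0,0,-3.5,4.5]]' |tail -2; for i in 1 2; do python3 -m crank '[[0,0,0,-3,1,0,4.5],[0,0,0,-3,1,0,4.5],[0,0,0,-3,1,0,4.5],[0,0,0,-3,1,0,4.5],[0,0,0,-3,1,0,4.5]]' | tail -1; done;  python3 -m crank '[[0,0,0,-2,1,0,4.5],[0,0,0,0,0,0,4.5],[0,0,0,0,0,0,4.5]]' | tail -2;  python3 -c "
from h import *
go(.533,.062,.059,1.4)"
```

```text
tool_pos: [0.422, 0.3871, 0.1022]
force: [0.2, -0.1, -0.4]
time: 29.72
tool_pos: [0.4216, 0.3881, 0.0449]
tool_rot: [0.0, 0.7, 0.715, 0.001]
force: [-1.4, 0.0, -0.6]
grip_width: 0.0515
gripper_force: 14.0
grip_width: 0.0518
gripper_force: 14.0
gripper_force: 14.0
gripper_force: 14.0
grip_width: 0.0516
gripper_force: 14.0
t 31.22 tcp [0.5381 0.0698 0.1942] yawY 1.1 tilt [ 0.  0. -1.] F [ 0.4  0.3 -0.6] w 0.0516 gf 14.0
shift cm [-0.77 -0.53 13.52]
turn z -0.3
shift after turn [-0.77 -0.53 13.52]
```

```bash
python3 -m crank '[[0,0,-0.3,-0.3,0.5,2.5,4.5],[0,0,0,-0.25,0.5,3,4.5],[0,0,0,0,0,3,4.5],[0,0,0,0,0,0,4.5]]' | egrep 'pos|^force'; python3 -m crank '[[0,0,0,0,0,2,4.5],[0,0,0,0,0,1.5,4.5],[0,0,0,0,0,1.5,4.5],[0,0,0,0,0,0.1,4.5],[0,0,0,0,0,0,4.5]]' | egrep 'pos|^force';  python3 -m crank '[[0,0,0,0,0,0,6.2],[0,0,0,0,0,0,6.2],[0,0,0,0,0,0,6.2]]' | egrep 'pos|^force|width'; python3 -m crank '[[0,0,0,0,0,-2.5,6.2],[0,0,0,0,0,-3,6.2],[0,0,0,0,0,-3,6.2],[0,0,0,0,0,-3,6.2],[0,0,0,-2,-1,-3,6.2]]' >/dev/null; python3 -m crank '[[0,0,0,-3,-1,-2.5,5],[0,0,0,-3,-1,-2.5,5],[0,0,0,-3,-1,-2,5],[0,0,0,0,0,0,5]]' >/dev/null; python3 -c "
from h import *
st();m=snap('wrist','w9.png',None,1.5)
m=snap('top','t3.png')
"
```

```text
tool_pos: [0.5451, 0.0665, 0.1046]
force: [-0.8, 0.2, -2.1]
tool_pos: [0.5481, 0.066, 0.059]
force: [-0.2, -0.6, -1.4]
tool_pos: [0.5486, 0.0654, 0.0593]
force: [-0.2, 0.2, 0.1]
grip_width: 0.0619
t 32.97 tcp [ 0.511  -0.0498  0.2778] yawY 1.3 tilt [ 0.008 -0.004 -1.   ] F [ 0.1 -0.9  0.9] w 0.0502 gf 0.0
```

View pics/w9.png

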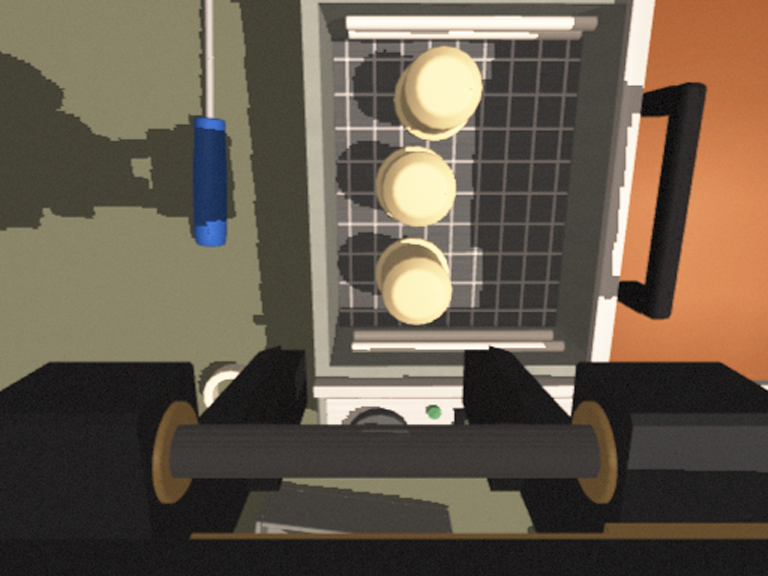

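All three 52 mm caps stand in the chamber: tops at (442,90), (418,188) and (417,288), away from the tubes. Now shut the shield.

```bash
python3 -m crank '[[0,0,0,1.5,3.2,1,5],[0,0,0,1.5,3.2,1,5],[0,0,0,1.5,3.2,1,5],[0,0,0,0,3.2,1,5],[0,0,0,0,3.2,0,5]]' >/dev/null; python3 -m crank '[[0,0,0,0,0,0,5],[0,0,0,0,0,0,5]]' >/dev/null; python3 -c "
from h import *
go(.673,0,.128,1.4)"
```

```text
t 33.65 tcp [0.6703 0.005  0.2306] yawY 1.6 tilt [-0.003  0.001 -1.   ] F [-0.4  0.3 -0.5] w 0.0498 gf 0.0
shift cm [-0.52  0.29 10.26]
turn z 0.2
shift after turn [-0.52  0.29 10.26]
```

```bash
python3 -m crank '[[0,0,0,-0.3,0.3,2,5],[0,0,0,0,0,2.5,5],[0,0,0,0,0,2.5,5],[0,0,0,0,0,2,5],[0,0,0,0,0,1.3,5]]' |egrep 'pos|^force'; for i in 1 2; do python3 -m crank '[[0,0,0,0,0,0,0.8],[0,0,0,0,0,0,0.8],[0,0,0,0,0,0,0.8],[0,0,0,0,0,0,0.8]]' 15 | tail -4;done; for i in 1 2; do python3 -m crank '[[0,0,0,0,-1.6,0,0.8],[0,0,0,0,-1.6,0,0.8],[0,0,0,0,-1.6,0,0.8],[0,0,0,0,-1.6,0,0.8],[0,0,0,0,-1.6,0,0.8]]' | egrep 'pos|^force|width'; done
```

```text
tool_pos: [0.6709, 0.0016, 0.1279]
force: [0.6, -0.2, -0.4]
tool_rot: [0.001, 0.698, 0.717, 0.001]
force: [0.2, 0.2, 0.7]
grip_width: 0.0255
gripper_force: 0.0
tool_rot: [0.0, 0.698, 0.716, 0.0]
force: [-1.1, 0.4, 5.5]
grip_width: 0.0144
gripper_force: 15.0
tool_pos: [0.5931, -0.0012, 0.1308]
force: [2.7, 3.2, 4.2]
grip_width: 0.0137
tool_pos: [0.5131, -0.0031, 0.1308]
force: [2.3, 4.8, 5.5]
grip_width: 0.0141
```

```bash
for i in 1 2; do python3 -m crank '[[0,0,0,0,-0.5,0,0.8],[0,0,0,0,-0.5,0,0.8],[0,0,0,0,-0.4,0,0.8],[0,0,0,0,0,0,0.8]]' | egrep 'pos|^force|width'; done;  python3 -m crank '[[0,0,0,0,-0.3,0,0.8],[0,0,0,0,-0.3,0,0.8],[0,0,0,0,0,0,0.8]]' | egrep 'pos|^force|width'
```

```text
tool_pos: [0.4989, -0.0034, 0.1308]
force: [-2.3, 7.2, 8.1]
grip_width: 0.0136
tool_pos: [0.4848, -0.0037, 0.1308]
force: [-4.8, 5.1, 10.4]
grip_width: 0.0141
tool_pos: [0.484, -0.0038, 0.1308]
force: [25.2, 10.8, -8.6]
grip_width: 0.0139
```

```bash
python3 -m crank '[[0,0,0,0,0.4,0,0.8],[0,0,0,0,0,0,4],[0,0,0,0,0,0,4],[0,0,0,0,0,0,4],[0,0,0,0,0,0,4]]' | egrep 'pos|^force|width'; python3 -m crank '[[0,0,0,0,0,-2.5,4],[0,0,0,0,0,-3,4],[0,0,0,0,0,-3,3],[0,0,0,0,0,-3,2],[0,0,0,0,0,0,1]]' >/dev/null; python3 -m crank '[[0,0,0,-3,0.3,0,0],[0,0,0,-3,0.4,0,0],[0,0,0,-3,0.4,0,0],[0,0,0,-3,0.4,0,0],[0,0,0,0,0,0,0]]' >/dev/null; python3 -c "
from h import *
go(.510,-.178,.125)
snap('wrist','w10.png');snap('top','t4.png',(130,50,420,250),2.6)"
```

```text
tool_pos: [0.4828, -0.0046, 0.1298]
force: [-0.6, 0.4, 0.1]
grip_width: 0.0385
t 37.73 tcp [ 0.5014 -0.1283  0.2439] yawY 1.3 tilt [-0.001 -0.001 -1.   ] F [ 0.8 -0.9  0.3] w 0.001 gf 0.0
shift cm [-4.98  0.75 11.89]
```

View pics/w10.png

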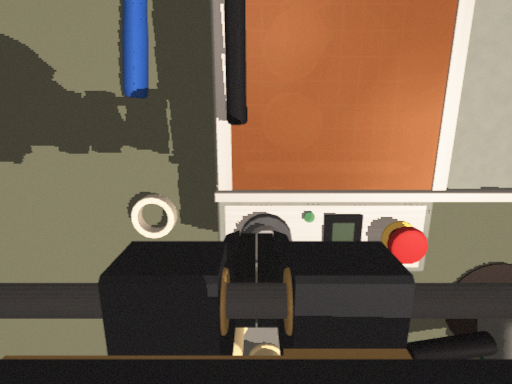

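View pics/t4.png

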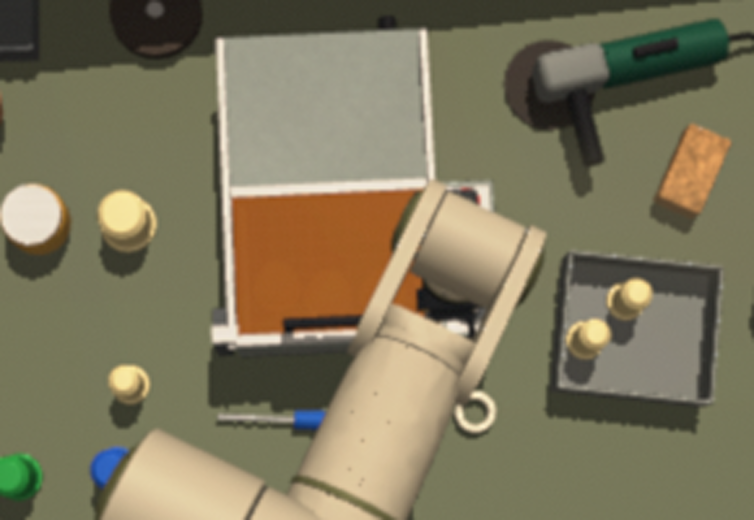

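The shield is shut, both cured caps are standing in the crate, and the bystanders haven't moved. Press the button.

```bash
python3 -m crank '[[0,0,0,-2.6,0.4,2,0],[0,0,0,-2.6,0.4,2,0],[0,0,0,0,0,2.5,0],[0,0,0,0,0,2.5,0],[0,0,0,0,0,2,0]]' |egrep 'pos|^force'; python3 -m crank '[[0,0,0,0,0,0.5,0],[0,0,0,0,0,0,0]]' |egrep 'pos|^force'; python3 -m crank '[[0,0,0,0,0,0.4,0],[0,0,0,0,0,0.4,0],[0,0,0,0,0,0.4,0],[0,0,0,0,0,0,0]]' |egrep 'pos|^force'
```

```text
tool_pos: [0.5098, -0.1746, 0.1331]
force: [0.0, -0.1, -0.4]
tool_pos: [0.51, -0.1746, 0.129]
force: [0.0, 0.8, 1.4]
tool_pos: [0.511, -0.1758, 0.1184]
force: [0.7, 1.5, 3.8]
```

```bash
python3 -m crank '[[0,0,0,0,0,0.3,0],[0,0,0,0,0,0.3,0],[0,0,0,0,0,0,0]]' |egrep 'pos|^force'; python3 -m crank '[[0,0,0,0,0,0.2,0],[0,0,0,0,0,0.2,0],[0,0,0,0,0,0,0]]' |egrep 'pos|^force'
```

```text
tool_pos: [0.511, -0.1758, 0.1142]
force: [-3.0, 4.1, 20.1]
tool_pos: [0.5112, -0.1759, 0.1138]
force: [-13.2, 9.9, 51.3]
```

The button is at its hard stop. Back off and check.

```bash
python3 -m crank '[[0,0,0,0,0,-0.8,0],[0,0,0,0,0,-1.5,0],[0,0,0,0,0,-3,0],[0,0,0,0,0,-3,0],[0,0,0,0,0,-3,0]]' |egrep 'pos|^force';python3 -m crank '[[0,0,0,3.5,0,-2,0],[0,0,0,3.5,-2,-2,0],[0,0,0,3.5,-2,0,0],[0,0,0,3.5,-2,0,0],[0,0,0,3.5,-2,0,0]]' >/dev/null; python3 -m crank '[[0,0,0,3,-1,0,0],[0,0,0,3,-1,0,0],[0,0,0,0,0,0,0],[0,0,0,0,0,0,0]]' >/dev/null;  python3 -c "
from h import *
st();snap('scene','s2.png',None,1.5)"
```

```text
tool_pos: [0.51, -0.1758, 0.222]
force: [0.2, 0.2, 0.5]
t 40.42 tcp [0.4053 0.0547 0.2596] yawY 1.7 tilt [ 0. -0. -1.] F [ 0.8 -0.3 -0.2] w 0.0002 gf 0.0
```

View pics/s2.png

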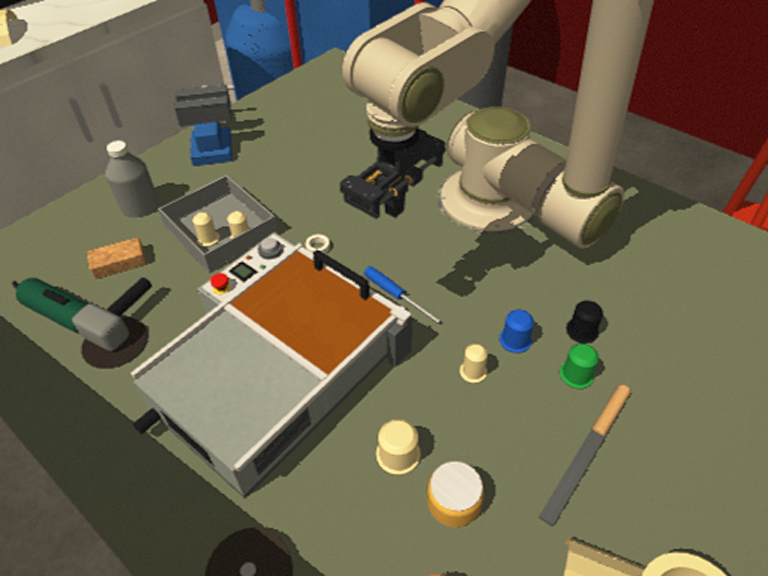

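The scene view shows the shield shut, the button back up at (270,247), two caps in the crate at (205,228) and (237,224), and slim, wide and the bystanders in place.

```bash
python3 -c "
from plant import robot
print(robot.finish_job())"
```

```text
the job is handed in; nothing more can be done
None
```

I changed the batch and handed the job in at about 40 s: both cured caps are in the crate, the three 52 mm caps stand in the chamber, the shield was pushed until it snapped shut, and only then was start pressed fully down and let spring back; the hand-in returned no verdict, and the fingertips reached about 51 N on the button at its hard stop (the 40 N limit is worded for the arm and gripper body).

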